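# Press the storage box's lid home and run it under the shelf-height bar

## Task

Press the blue lid of the grey storage box down until it is fully home, then push the box lengthwise along the table under the red bridge bar, without it catching, until its front end butts firmly against the black pad of the green stop, and leave it there. Press and push gently, by feel: the stop's rod can be set to any length, so it is not known where the box will meet it. Leave the other stock on the table alone.

Things in the scene. Friction and masses are not known exactly. Their poses are not given: they have to be found in the camera images.
- box: Grey storage box with blue lid, 110 mm wide (x), 180 mm long (y), 62 mm tall with the lid home (tub 44 mm, lid an 18 mm slab of 106 x 176 mm that moves straight up and down). 0.4 to 0.8 kg, loose, closed, rigid; sliding it takes 2 to 10 N. Origin: centre of the underside. Its +y end is the front, toward the bridge; push at the -y end. It stands before the bridge, roughly in line.
- lid_top (a point): Centre of the lid's flat top, 62 mm above the box's origin when home. At the start it stands 7 to 14 mm proud, showing a yellow collar below its edge. Pressing it down takes about 7 N all the way; it stays where it is left and stops solid when home.
- bridge: Fixed gauge: red bar along its x, 20 mm deep (y), underside 66 mm and top 80 mm above the table, on two steel posts 140 mm apart inside (feet 220 mm over all, 60 mm deep, 6 mm tall). Origin: on the table under the bar's middle. The box passes in its +y direction, box y along bridge y. With the lid home the box clears the bar by 4 mm; a proud lid catches.
- stop: Fixed green clamp block, 40 x 50 mm, 60 mm tall (screw handle to 82 mm), 150 mm beyond the bridge in its +y. Origin: centre of underside, axes as the bridge's. Its rod, clamped fast, points to the bridge and ends in a black rubber pad (50 mm wide, 17 to 47 mm above the table; gives 1 to 3 mm). The pad's face stands 50 to 95 mm beyond the bar's middle: unknown each time.
- can_red: Bystander: red food can, 74 mm across, 110 mm tall; origin centre of underside.
- can_green: Bystander: green food can, 74 mm across, 110 mm tall; origin centre of underside.
- jar: Bystander: amber jar, 70 mm across, 100 mm tall; origin centre of underside.
- carton: Bystander: small cardboard carton 90 x 130 x 70 mm; origin centre of underside.
- tape: Bystander: orange roll of tape, 100 mm across, 48 mm tall; origin centre of underside.
- cleaner: Bystander: white cleaner bottle with a yellow label, 70 mm across, 220 mm tall; origin centre of underside.
Things that resemble listed ones, but are neither listed nor needed, are in the scene too. What is meant by the box is not pink, and is the larger of those in its own colour.

How it is judged:
On the way, in this order (a step that is already met when the one before it is completed fails the run):
1. the lid is fully home while the box is still before the bar (z of lid_top in the frame of box below 0.0635 m and y of box in the frame of bridge below -0.08 m), for 0.2 s.
2. the box, under the bar with its lid home, is pressed against the stop with more than 1 N (contact force between box and stop above 1 N and y of box in the frame of bridge above -0.047 m and z of lid_top in the frame of box below 0.064 m), for 0.1 s.
At the end, for the whole second after the job is handed in: The box stands flat and at rest on the table under the bar, between the posts, where it met the stop: its front end at least 43 mm beyond the middle of the bar, within 25 mm of the bridge's centre line, turned less than 0.2 rad from it, and its lid within 2 mm of home (y of box in the frame of bridge between -0.047 and 0.012 m and x of box in the frame of bridge between -0.025 and 0.025 m and angle between the y axis of box and the y axis of bridge, either way round below 0.2 rad and angle between box's own z axis and vertical below 0.05 rad and height (world z) of box below 0.006 m and z of lid_top in the frame of box below 0.064 m and linear speed of box below 0.01 m/s); the robot touches nothing.
It fails at once if the box or its lid rams the bridge with more than 12 N (contact force between box and bridge above 12 N).
It fails at once if the box is pushed against the stop with more than 30 N (contact force between box and stop above 30 N).
It fails at once if the robot presses the box or its lid with more than 35 N (contact force between any of the fingers, the arm and box above 35 N).
It fails at once if a bystander is moved more than 20 mm (distance of any of can_red, can_green, jar, carton, tape, cleaner from where it was at the start of the episode above 0.02 m).
It also fails if it takes over 61 s, if anything falls off the work surface, if the arm or the gripper's body presses on something with over 40 N, if the wrist force passes 120 N, or if a joint passes its speed limit or range.

## Robot

A 7-joint arm with a two-finger parallel gripper is mounted at the origin on the work surface. World frame = base frame: x ahead of the robot, y to its left, z up, the work surface at z = 0. Lengths are in m, angles in rad, forces in N, time in s.
With the tool pointing down it reaches from about 0.4 to 0.85 m from the base axis. Payload 10.4 kg.
Tool frame: the origin (TCP) lies between the finger pads; the fingertips stand 11 mm ahead of it and the grasp point (between the pads) lies 8 mm behind it; z points along the fingers, y is the line along which they close (so a half turn about z gives the same grasp; the last joint's range is limited). The gripper opens to 85 mm and grips with 20 to 120 N. Pads are 22 mm wide; open, the fingers measure 114 mm over their backs; the gripper's body (76 mm by 85 mm) begins 54 mm behind the grasp point. The pads swing forward as they close: fully open they stand 13 mm farther back than shut.
Start: joints at [-1.265, 0.332, -0.065, 1.46, 0.022, 1.35, -0.088], TCP at [0.202, 0.592, 0.242] pointing down, gripper open.
Joint ranges: [-2.6, 2.6], [-0.5, 2.12], [-1.47, 1.34], [0.16, 2.42], [-1.27, 4.41], [0.06, 2.06], [-2.6, 2.6]. Speed limits (rad/s): [2.22, 2.22, 2.79, 2.79, 3.14, 3.14, 3.14].

## Interface

Orientations are given as a unit quaternion [x, y, z, w].
In Python, from workcell import env gives the robot as it stands. The module is installed in compiled form; this text tells all that it offers.
- The arm moves only by the tool move_arm, never from a script. Its argument "commands" is a list of rows, each a list of 7 numbers: the opening, from -1 (shut) to 1 (fully open), then the shift along the tool's x, y, z in mm, then the turn, a rotation vector about the tool's x, y, z in degrees. In form: [[fingers, dx, dy, dz, wx, wy, wz], ...]. A call has exactly 5 rows; each row is the pose to reach, as a shift and turn from the pose commanded when the call began, along the tool's axes at that moment; what a row does not reach only later rows make up. A row lasts 1/12 s, in which the tool goes at most 41.7 mm and 7.16 degrees, less where a joint would pass 70% of its speed; a pose out of reach is approached as far as the arm can. A call with a gripper value outside its range is refused whole. The fingers move at their own pace and stop on an object; the grip force is fixed at half the most. Time passes only in rows, so rows that repeat a pose let the fingers close, or fill a call up. It gives the time, the measured TCP pose, the force, the opening and the grip force at its end, in the units of the state.
- env.read_state(): the state, without advancing time (a new reading comes with each control period).
- env.grab_frame(name): name is "scene" or "top"; returns (picture, depth): 420x560x3 uint8, blue, green, red; 420x560 float32, m along the optical axis (not along the pixel's ray), 0 where there is no reading.
- env.calibration(name): a dict with "camera_matrix" (3x3 intrinsics, pixels), "R" (3x3) and "t" (3): a world point X has camera coordinates R X + t. Camera axes: x right, y down, z forward; pixel columns grow to the right and rows downward; lengths in m; the calibration is good to about 2 mm. A picture is of the moment at which its call begins. calibration takes no time and is no camera call.
- env.job_done(): hands the job in; it is judged then, once.
The state is a dict: "clock": time; "joints": joint angles; "joint_velocities": joint speeds; "joint_torque": joint torques, N m; "tcp_pos": TCP position; "tool_rot": TCP orientation; "ft_force": force on the tool from outside, world axes, zero at the start; "moment": the same for the moment, N m; "opening": opening from 0.0 (shut) to 1.0 (fully open); "finger_force": force on a finger pad.
Only numpy, scipy, OpenCV 4.12 (cv2) and the standard library are available. Lean on these libraries where they do the work, as an engineer would, in place of code of your own. Each camera call takes 0.05 s, during which the arm holds its last target. There are 200 camera calls.

## Working session

There is one attempt and no reset: what is moved stays moved. The work goes in short steps, Python scripts to look and compute and a tool call to move; the robot and the scene stay as the last step left them, time stands still between calls to the robot, and variables do not carry over. Pictures are saved under pics/ and viewed, at most 10 in all, crops included, and the job is handed in when it is done.

Besides the shell and the picture viewer there is one more tool, called by a JSON object that holds its "name" and its "arguments". move_arm: Moves the arm, as the interface text tells. Its arguments: {"type":"object","properties":{"commands":{"type":"array"}},"required":["commands"]}

```bash
mkdir -p pics; cat > h.py <<'E'
import numpy as np, cv2
from workcell import env
from scipy.spatial.transform import Rotation as Ro
def world(name,depth,u,v,r=1):
    c=env.calibration(name);K=np.array(c["camera_matrix"]);R=np.array(c["R"]);t=np.array(c["t"]).ravel()
    p=depth[v-r:v+r+1,u-r:u+r+1];z=np.median(p[p>0])
    return R.T@(np.linalg.inv(K)@[u,v,1]*z-t)
E
python3 - <<'E'
from h import *
for n in("scene","top"):
    p,d=env.grab_frame(n);cv2.imwrite(f"pics/{n}0.png",p);np.save(f"{n}0.npy",d)
    c=env.calibration(n);print(n,c["camera_matrix"],-np.array(c["R"]).T@np.array(c["t"]).ravel())
s=env.read_state();print(s["tcp_pos"],Ro.from_quat(s["tool_rot"]).as_matrix().round(3),s["clock"])
E
```

```text
scene [[424.38970817   0.         279.81940743]
 [  0.         424.38970817 204.55680975]
 [  0.           0.           1.        ]] [1.16161108 0.40914782 0.89442591]
top [[415.35808628   0.         281.82639287]
 [  0.         415.35808628 211.53629954]
 [  0.           0.           1.        ]] [ 0.46171011 -0.03200976  1.28516286]
[0.20171904 0.59122777 0.24160806] [[-0.946  0.323 -0.   ]
 [ 0.323  0.946 -0.001]
 [-0.    -0.001 -1.   ]] 0.1
```

View pics/scene0.png

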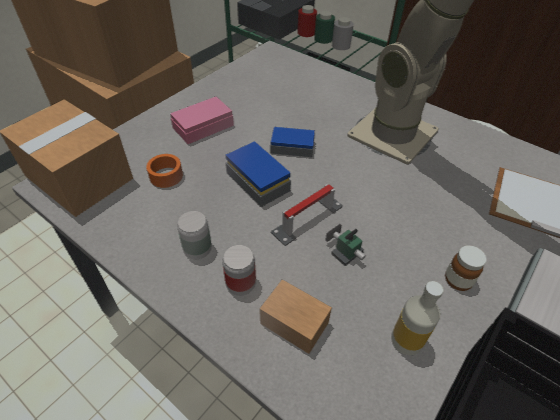

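View pics/top0.png

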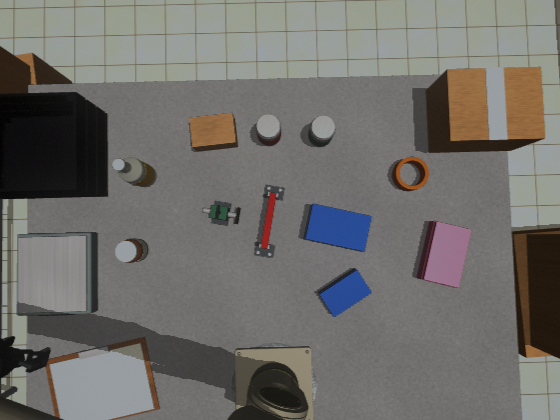

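The top view shows two blue-lidded boxes, a large one at (338,228) and a small one at (345,292), plus a pink one at (446,254). The bridge is at (268,222) and the stop at (222,212). The box meant is the one at (338,228): it's the larger of the blue pair and sits before the bridge. I'll measure it and confirm in a crop.

```bash
python3 - <<'E'
from h import *
p=cv2.imread("pics/top0.png");d=np.load("top0.npy");s=cv2.imread("pics/scene0.png");ds=np.load("scene0.npy")
cv2.imwrite("pics/crop0.png",np.vstack([cv2.resize(p[170:270,195:395],(780,300),interpolation=3)[:, :],cv2.resize(s[130:270,205:385],(780,300*1),interpolation=3)]))
def proj(n,X):
    c=env.calibration(n);x=np.array(c["R"])@X+np.array(c["t"]).ravel();x=np.array(c["camera_matrix"])@x;return x[:2]/x[2]
def rect(n,img,d,lo,hi):
    h=cv2.cvtColor(img,cv2.COLOR_BGR2HSV);m=cv2.inRange(h,lo,hi)
    k,l,st,_=cv2.connectedComponentsWithStats(m)
    for i in range(1,k):
        if st[i,4]<150: continue
        v,u=np.nonzero((l==i)&(d>0))
        c=env.calibration(n);K=np.array(c["camera_matrix"]);R=np.array(c["R"]);t=np.array(c["t"]).ravel()
        P=(np.linalg.inv(K)@np.vstack([u,v,np.ones(len(u))])*d[v,u]).T
        P=(P-t)@R
        z=np.median(P[:,2]);P=P[abs(P[:,2]-z)<.006]
        r=cv2.minAreaRect(P[:,:2].astype(np.float32))
        print(n,(int(u.mean()),int(v.mean())),"z",z.round(4),np.round(r[0],4),np.round(r[1],3),round(r[2],2),"box",np.round(cv2.boxPoints(r),3).tolist())
rect("top",p,d,(105,150,60),(130,255,255));rect("scene",s,ds,(105,150,60),(130,255,255))
rect("top",p,d,(0,190,80),(4,255,255));rect("scene",s,ds,(0,190,80),(4,255,255))
for uv in [(268,222),(237,215),(222,212),(274,190),(264,252)]: print(uv,world("top",d,*uv).round(4))
E
```

```text
top (338, 227) z 0.075 [ 0.4735 -0.2019] [0.175 0.105] 76.19 box [[0.4020000100135803, -0.27399998903274536], [0.503000020980835, -0.29899999499320984], [0.5450000166893005, -0.1289999932050705], [0.4440000057220459, -0.10400000214576721]]
top (344, 293) z 0.047 [ 0.2785 -0.2193] [0.08  0.132] 31.18 box [[0.20999999344348907, -0.18400000035762787], [0.27799999713897705, -0.29600000381469727], [0.34700000286102295, -0.2549999952316284], [0.27900001406669617, -0.1420000046491623]]
scene (292, 137) z 0.0463 [ 0.2818 -0.2178] [0.085 0.13 ] 31.68 box [[0.21199999749660492, -0.1850000023841858], [0.2800000011920929, -0.29499998688697815], [0.35199999809265137, -0.25099998712539673], [0.2840000092983246, -0.14000000059604645]]
scene (259, 166) z 0.0747 [ 0.4776 -0.2011] [0.178 0.105] 75.72 box [[0.4050000011920929, -0.2750000059604645], [0.5070000290870667, -0.30000001192092896], [0.5509999990463257, -0.12800000607967377], [0.4490000009536743, -0.10199999809265137]]
top (268, 220) z 0.0799 [0.4999 0.0009] [0.016 0.16 ] 79.06 box [[0.41999998688697815, 0.00800000037997961], [0.5770000219345093, -0.02199999988079071], [0.5799999833106995, -0.007000000216066837], [0.4230000078678131, 0.024000000208616257]]
(268, 222) [0.494  0.0018 0.0787]
(237, 215) [0.5183 0.0946 0.0472]
(222, 212) [0.5277 0.1372 0.0606]
(274, 190) [ 0.5944 -0.0173  0.0056]
(264, 252) [0.4043 0.0185 0.0065]
```

View pics/crop0.png

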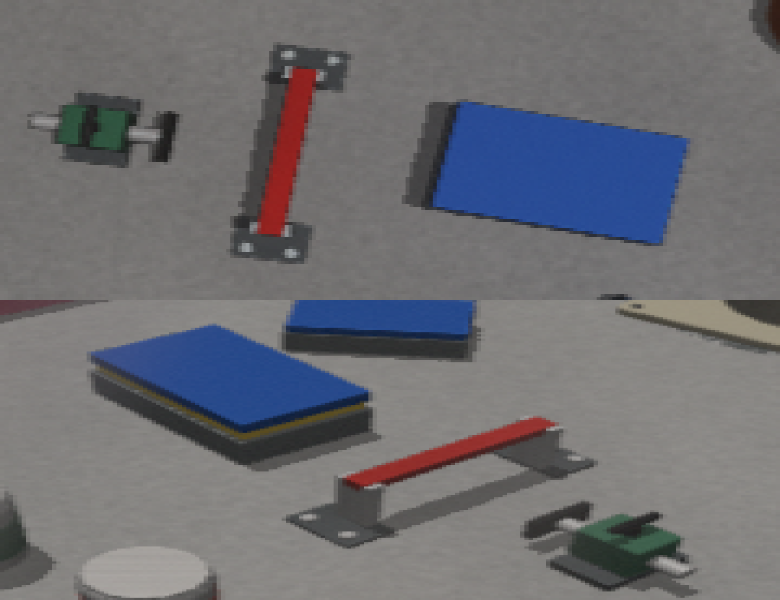

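The crop confirms it: the large blue lid at (560,170) shows a yellow collar. The bridge and stop are at its left. I'm moving toward the box with fingers shut.

{"name": "move_arm", "arguments": {"commands": [[-1, -31, -25, 0, 0, 0, 0], [-1, -62, -50, 0, 0, 0, 0], [-1, -93, -75, 0, 0, 0, 0], [-1, -124, -100, 0, 0, 0, 0], [-1, -155, -125, 0, 0, 0, 0]]}}

```text
clock: 0.52
tcp_pos: [0.3087, 0.4212, 0.242]
tool_rot: [0.164, 0.987, -0.0, -0.0]
ft_force: [0.5, 0.2, -0.1]
opening: 0.301
finger_force: 0.0
```

{"name": "move_arm", "arguments": {"commands": [[-1, -31, -25, 0, 0, 0, 0], [-1, -62, -50, 0, 0, 0, 0], [-1, -93, -75, 0, 0, 0, 0], [-1, -124, -100, 0, 0, 0, 0], [-1, -155, -125, 0, 0, 0, 0]]}}

```text
clock: 0.93
tcp_pos: [0.415, 0.2529, 0.2422]
tool_rot: [0.164, 0.987, 0.0, -0.0]
ft_force: [1.5, 1.7, 0.2]
opening: -0.003
finger_force: 0.0
```

{"name": "move_arm", "arguments": {"commands": [[-1, -20, -35, 0, 0, 0, -2], [-1, -40, -70, 0, 0, 0, -4], [-1, -60, -105, 0, 0, 0, -6], [-1, -80, -140, 0, 0, 0, -8], [-1, -100, -175, 0, 0, 0, -8]]}}

```text
clock: 1.35
tcp_pos: [0.4524, 0.0549, 0.2422]
tool_rot: [0.093, 0.996, 0.0, -0.0]
ft_force: [1.7, 0.6, 0.8]
opening: -0.004
finger_force: 0.0
```

{"name": "move_arm", "arguments": {"commands": [[-1, -10, -36, 0, 0, 0, 0], [-1, -20, -72, 0, 0, 0, 0], [-1, -30, -108, 0, 0, 0, 0], [-1, -40, -144, 20, 0, 0, 0], [-1, -50, -180, 40, 0, 0, 0]]}}

```text
clock: 1.77
tcp_pos: [0.4681, -0.1299, 0.2033]
tool_rot: [0.094, 0.996, 0.0, 0.001]
ft_force: [1.0, 0.4, -1.0]
opening: -0.0
finger_force: 0.0
```

{"name": "move_arm", "arguments": {"commands": [[-1, -10, -30, 25, 0, 0, 0], [-1, -20, -50, 50, 0, 0, 0], [-1, -20, -60, 75, 0, 0, 0], [-1, -20, -60, 100, 0, 0, 0], [-1, -20, -60, 100, 0, 0, 0]]}}

```text
clock: 2.18
tcp_pos: [0.4731, -0.1906, 0.0987]
tool_rot: [0.095, 0.995, -0.0, -0.004]
ft_force: [-0.7, 1.1, -0.9]
opening: -0.003
finger_force: 0.0
```

{"name": "move_arm", "arguments": {"commands": [[-1, 0, -10, 2, 0, 0, 0], [-1, 0, -10, 4, 0, 0, 0], [-1, 0, -10, 6, 0, 0, 0], [-1, 0, -10, 8, 0, 0, 0], [-1, 0, -10, 9, 0, 0, 0]]}}

```text
clock: 2.6
tcp_pos: [0.4747, -0.1998, 0.0943]
tool_rot: [0.094, 0.996, 0.0, 0.0]
ft_force: [0.3, -0.2, -0.3]
opening: 0.0
finger_force: 0.0
```

{"name": "move_arm", "arguments": {"commands": [[-1, 0, 0, 1, 0, 0, 0], [-1, 0, 0, 2, 0, 0, 0], [-1, 0, 0, 3, 0, 0, 0], [-1, 0, 0, 4, 0, 0, 0], [-1, 0, 0, 5, 0, 0, 0]]}}

```text
clock: 3.02
tcp_pos: [0.4743, -0.2004, 0.0889]
tool_rot: [0.094, 0.996, 0.0, 0.0]
ft_force: [-0.1, -0.3, -0.0]
opening: 0.002
finger_force: 0.0
```

{"name": "move_arm", "arguments": {"commands": [[-1, 0, 0, 1, 0, 0, 0], [-1, 0, 0, 2, 0, 0, 0], [-1, 0, 0, 3, 0, 0, 0], [-1, 0, 0, 4, 0, 0, 0], [-1, 0, 0, 5, 0, 0, 0]]}}

```text
clock: 3.43
tcp_pos: [0.4743, -0.2006, 0.0842]
tool_rot: [0.095, 0.996, 0.0, 0.0]
ft_force: [-2.4, 0.8, 7.3]
opening: 0.002
finger_force: 3.3
```

{"name": "move_arm", "arguments": {"commands": [[-1, 0, 0, 1, 0, 0, 0], [-1, 0, 0, 2, 0, 0, 0], [-1, 0, 0, 3, 0, 0, 0], [-1, 0, 0, 4, 0, 0, 0], [-1, 0, 0, 4, 0, 0, 0]]}}

```text
clock: 3.85
tcp_pos: [0.4743, -0.2006, 0.0801]
tool_rot: [0.094, 0.996, 0.0, 0.0]
ft_force: [-0.9, 0.3, 3.5]
opening: -0.0
finger_force: 1.8
```

{"name": "move_arm", "arguments": {"commands": [[-1, 0, 0, 1, 0, 0, 0], [-1, 0, 0, 2, 0, 0, 0], [-1, 0, 0, 3, 0, 0, 0], [-1, 0, 0, 4, 0, 0, 0], [-1, 0, 0, 5, 0, 0, 0]]}}

```text
clock: 4.27
tcp_pos: [0.4743, -0.2006, 0.0752]
tool_rot: [0.095, 0.996, 0.0, 0.0]
ft_force: [-2.6, 0.4, 6.1]
opening: -0.003
finger_force: 3.3
```

{"name": "move_arm", "arguments": {"commands": [[-1, 0, 0, 0.5, 0, 0, 0], [-1, 0, 0, 1, 0, 0, 0], [-1, 0, 0, 1, 0, 0, 0], [-1, 0, 0, 1.5, 0, 0, 0], [-1, 0, 0, 1.5, 0, 0, 0]]}}

```text
clock: 4.68
tcp_pos: [0.4743, -0.2006, 0.0737]
tool_rot: [0.094, 0.996, 0.0, 0.0]
ft_force: [-1.7, 0.7, 4.8]
opening: -0.001
finger_force: 2.5
```

{"name": "move_arm", "arguments": {"commands": [[-1, 0, 0, 0.2, 0, 0, 0], [-1, 0, 0, 0.4, 0, 0, 0], [-1, 0, 0, 0.6, 0, 0, 0], [-1, 0, 0, 0.8, 0, 0, 0], [-1, 0, 0, 0.8, 0, 0, 0]]}}

```text
clock: 5.1
tcp_pos: [0.4743, -0.2005, 0.0731]
tool_rot: [0.095, 0.996, 0.0, 0.0]
ft_force: [-3.2, 2.2, 9.6]
opening: -0.002
finger_force: 4.5
```

{"name": "move_arm", "arguments": {"commands": [[-1, 0, 0, 0.2, 0, 0, 0], [-1, 0, 0, 0.4, 0, 0, 0], [-1, 0, 0, 0.4, 0, 0, 0], [-1, 0, 0, 0.6, 0, 0, 0], [-1, 0, 0, 0.6, 0, 0, 0]]}}

```text
clock: 5.52
tcp_pos: [0.4743, -0.2006, 0.073]
tool_rot: [0.095, 0.996, 0.0, 0.0]
ft_force: [-5.9, 2.9, 17.3]
opening: 0.002
finger_force: 8.5
```

Force rises solidly at z = 0.073, so the lid is home. I'm lifting and moving to the box's +x side, with the fingers opened to give a flat two-point push.

{"name": "move_arm", "arguments": {"commands": [[-1, 0, 0, -10, 0, 0, 0], [-1, 0, 0, -35, 0, 0, 0], [1, -10, 0, -60, 0, 0, 0], [1, -30, 0, -60, 0, 0, 0], [1, -60, 0, -60, 0, 0, 0]]}}

```text
clock: 5.93
tcp_pos: [0.5338, -0.2121, 0.1343]
tool_rot: [0.095, 0.996, 0.001, 0.002]
ft_force: [0.6, 0.2, -0.1]
opening: 0.418
finger_force: 0.0
```

{"name": "move_arm", "arguments": {"commands": [[1, -20, 0, 0, 0, 0, 0], [1, -40, 0, 0, 0, 0, 0], [1, -40, 0, 30, 0, 0, 0], [1, -40, 0, 60, 0, 0, 0], [1, -40, 0, 80, 0, 0, 0]]}}

```text
clock: 6.35
tcp_pos: [0.5719, -0.219, 0.0497]
tool_rot: [0.094, 0.996, -0.0, -0.001]
ft_force: [-0.5, 0.2, -1.0]
opening: 0.997
finger_force: 0.0
```

```bash
cat >> h.py <<'E'
BR=np.array([.4997,.001]);th=np.radians(10.8);Y=np.array([np.sin(th),np.cos(th)]);X=np.array([Y[1],-Y[0]])
def boxpose(pic,d,n="top",lo=.05,save=None):
    m=cv2.inRange(cv2.cvtColor(pic,cv2.COLOR_BGR2HSV),(105,150,60),(130,255,255))
    v,u=np.nonzero((m>0)&(d>0));c=env.calibration(n);K=np.array(c["camera_matrix"]);R=np.array(c["R"]);t=np.array(c["t"]).ravel()
    P=((np.linalg.inv(K)@np.vstack([u,v,np.ones(len(u))])*d[v,u]).T-t)@R
    P=P[(P[:,2]>.055)&(P[:,2]<.08)]
    r=cv2.minAreaRect(P[:,:2].astype(np.float32));q=np.array(r[0])-BR
    a=90-r[2] if r[1][0]>r[1][1] else -r[2]
    print(n,"z",np.median(P[:,2]).round(4),"box in bridge x,y",(q@X).round(4),(q@Y).round(4),"size",np.round(r[1],3),"heading rel",round(a-10.8,2))
    s=env.read_state();w=s["tcp_pos"][:2]-BR;print("tcp br",(w@X).round(4),(w@Y).round(4),s["tcp_pos"][2],s["clock"])
def look():
    for n in("top","scene"): boxpose(*env.grab_frame(n),n)
E
python3 -c "
from h import *
look()"
```

```text
top z 0.0617 box in bridge x,y 0.0116 -0.204 size [0.175 0.103] heading rel 3.62
tcp br 0.11 -0.2021 0.04642661830924773 6.4
scene z 0.0615 box in bridge x,y 0.0162 -0.2011 size [0.176 0.106] heading rel 3.2
tcp br 0.1105 -0.2023 0.0488444285253236 6.45
```

{"name": "move_arm", "arguments": {"commands": [[1, 2, 0, 8, 0, 0, 0], [1, 6, 0, 18, 0, 0, 0], [1, 12, 0, 18, 0, 0, 0], [1, 18, 0, 18, 0, 0, 0], [1, 23, 0, 18, 0, 0, 0]]}}

```text
clock: 6.87
tcp_pos: [0.5493, -0.2151, 0.0347]
tool_rot: [0.095, 0.996, 0.0, 0.0]
ft_force: [-0.3, 0.1, -0.2]
opening: 1.002
finger_force: 0.0
```

{"name": "move_arm", "arguments": {"commands": [[1, 2, 0, 0, 0, 0, 0], [1, 4, 0, 0, 0, 0, 0], [1, 6, 0, 0, 0, 0, 0], [1, 8, 0, 0, 0, 0, 0], [1, 10, 0, 0, 0, 0, 0]]}}

```text
clock: 7.28
tcp_pos: [0.5404, -0.2131, 0.0343]
tool_rot: [0.094, 0.996, 0.0, 0.001]
ft_force: [1.4, 0.4, -0.1]
opening: 1.001
finger_force: 1.0
```

Contact is light, so I'm continuing sideways.

{"name": "move_arm", "arguments": {"commands": [[1, 2, 0, 0, 0, 0, 0], [1, 4, 0, 0, 0, 0, 0], [1, 6, 0, 0, 0, 0, 0], [1, 8, 0, 0, 0, 0, 0], [1, 10, 0, 0, 0, 0, 0]]}}

```text
clock: 7.7
tcp_pos: [0.5304, -0.2113, 0.0342]
tool_rot: [0.094, 0.996, -0.0, 0.0]
ft_force: [3.3, -0.4, 0.6]
opening: 0.998
finger_force: 1.5
```

```bash
python3 -c "
from h import *
look()"
```

```text
top z 0.0621 box in bridge x,y 0.004 -0.2065 size [0.174 0.104] heading rel -0.09
tcp br 0.0695 -0.2029 0.03416442041402404 7.75
scene z 0.0615 box in bridge x,y 0.007 -0.2024 size [0.171 0.106] heading rel -0.29
tcp br 0.0695 -0.2029 0.03414027723314029 7.8
```

{"name": "move_arm", "arguments": {"commands": [[1, 2, 0, 0, 0, 0, 0], [1, 4, 0, 0, 0, 0, 0], [1, 5, 0, 0, 0, 0, 0], [1, 5, 0, 0, 0, 0, 0], [1, -5, 0, 0, 0, 0, 0]]}}

```text
clock: 8.22
tcp_pos: [0.5332, -0.2122, 0.0336]
tool_rot: [0.095, 0.995, 0.0, -0.001]
ft_force: [0.3, -0.2, 0.2]
opening: 1.001
finger_force: 0.0
```

{"name": "move_arm", "arguments": {"commands": [[1, -20, 0, 0, 0, 0, 0], [1, -30, 0, -20, 0, 0, 0], [1, -30, -10, -60, 0, 0, 0], [1, -30, -40, -80, 0, 0, 0], [1, -30, -80, -80, 0, 0, 0]]}}

```text
clock: 8.63
tcp_pos: [0.5525, -0.2951, 0.1182]
tool_rot: [0.092, 0.996, 0.0, 0.003]
ft_force: [0.6, -0.7, 0.2]
opening: 1.002
finger_force: 0.0
```

```bash
python3 -c "
from h import *
look();print(np.round(env.read_state()['joints'],2))"
```

```text
top z 0.0618 box in bridge x,y -0.002 -0.1928 size [0.146 0.105] heading rel -0.01
tcp br 0.1035 -0.2931 0.11683636184186083 8.6833
scene z 0.0617 box in bridge x,y 0.0009 -0.2048 size [0.176 0.106] heading rel 0.64
tcp br 0.1027 -0.2909 0.11536495595952595 8.7333
[-0.09  0.5   0.69  1.64 -0.34  1.12  2.06]
```

{"name": "move_arm", "arguments": {"commands": [[1, 20, -9, 0, 0, 0, -7], [1, 40, -18, 0, 0, 0, -14], [1, 60, -27, 0, 0, 0, -21], [1, 80, -36, 0, 0, 0, -28], [1, 103, -44, 0, 0, 0, -35]]}}

```text
clock: 9.15
tcp_pos: [0.4496, -0.3188, 0.1103]
tool_rot: [-0.175, 0.985, 0.004, -0.003]
ft_force: [-0.2, -1.4, -1.8]
opening: 0.999
finger_force: 0.0
```

{"name": "move_arm", "arguments": {"commands": [[1, 0, 0, 0, 0, 0, -7], [1, 0, 0, 0, 0, 0, -14], [1, 0, 0, 0, 0, 0, -21], [1, 0, 0, 0, 0, 0, -28], [1, 0, 0, 0, 0, 0, -35]]}}

```text
clock: 9.57
tcp_pos: [0.4487, -0.3157, 0.1022]
tool_rot: [-0.286, 0.958, 0.014, -0.013]
ft_force: [-0.2, -0.6, -0.7]
opening: 1.0
finger_force: 0.0
```

{"name": "move_arm", "arguments": {"commands": [[1, 0, 0, 0, 0, 0, -7], [1, 0, 0, 0, 0, 0, -14], [1, 0, 0, 0, 0, 0, -20], [1, 0, 0, 0, 0, 0, -20], [1, 0, 0, 0, 0, 0, -20]]}}

```text
clock: 9.98
tcp_pos: [0.4471, -0.3131, 0.0972]
tool_rot: [-0.432, 0.901, 0.021, -0.017]
ft_force: [0.1, 1.1, -3.1]
opening: 1.001
finger_force: 0.0
```

```bash
python3 -c "
from h import *
look();s=env.read_state();print(np.round(s['joints'],2));print(Ro.from_quat(s['tool_rot']).as_matrix().round(3), X,Y)"
```

```text
top z 0.0616 box in bridge x,y -0.0519 -0.2063 size [0.175 0.205] heading rel -89.52
tcp br 0.0079 -0.3186 0.0979133388446981 10.0333
scene z 0.0616 box in bridge x,y 0.002 -0.2044 size [0.176 0.109] heading rel 0.1
tcp br 0.0074 -0.3183 0.09666167875267115 10.0833
[ 1.39  0.59 -1.1   1.75  0.54  1.22  2.6 ]
[[-0.628 -0.777 -0.046]
 [-0.778  0.627  0.029]
 [ 0.007  0.054 -0.999]] [ 0.98228725 -0.18738131] [0.18738131 0.98228725]
```

Joint 7 ran to its limit, so I'm turning the other way.

{"name": "move_arm", "arguments": {"commands": [[1, 0, 0, -5, 0, 0, 7], [1, 0, 0, -10, 0, 0, 14], [1, 0, 0, -15, 0, 0, 21], [1, 0, 0, -15, 0, 0, 28], [1, 0, 0, -15, 0, 0, 35]]}}

```text
clock: 10.5
tcp_pos: [0.448, -0.3135, 0.1118]
tool_rot: [-0.135, 0.99, 0.015, -0.023]
ft_force: [-1.1, -0.3, 0.2]
opening: 1.0
finger_force: 0.0
```

{"name": "move_arm", "arguments": {"commands": [[1, 0, 0, 0, 0, 0, 7], [1, 0, 0, 0, 0, 0, 14], [1, 0, 0, 0, 0, 0, 21], [1, 0, 0, 0, 0, 0, 28], [1, 0, 0, 0, 0, 0, 35]]}}

```text
clock: 10.92
tcp_pos: [0.448, -0.3135, 0.1118]
tool_rot: [0.169, 0.985, 0.007, -0.026]
ft_force: [0.3, 0.3, -0.4]
opening: 1.001
finger_force: 0.0
```

{"name": "move_arm", "arguments": {"commands": [[1, 0, 0, 0, 0, 0, 7], [1, 0, 0, 0, 0, 0, 14], [1, 0, 0, 0, 0, 0, 21], [1, 0, 0, 0, 0, 0, 28], [1, 0, 0, 0, 0, 0, 35]]}}

```text
clock: 11.33
tcp_pos: [0.4481, -0.3136, 0.1121]
tool_rot: [0.457, 0.889, -0.001, -0.027]
ft_force: [0.1, -0.7, -0.5]
opening: 0.999
finger_force: 0.0
```

{"name": "move_arm", "arguments": {"commands": [[1, 0, 0, 0, 0, 0, 7], [1, 0, 0, 0, 0, 0, 14], [1, 0, 0, 0, 0, 0, 21], [1, 0, 0, 0, 0, 0, 28], [1, 0, 0, 0, 0, 0, 35]]}}

```text
clock: 11.75
tcp_pos: [0.4482, -0.3137, 0.1124]
tool_rot: [0.703, 0.71, -0.009, -0.025]
ft_force: [-0.1, 0.5, 1.1]
opening: 1.0
finger_force: 0.0
```

```bash
python3 -c "
from h import *
s=env.read_state();print(np.round(s['joints'],2),s['tcp_pos'],s['ft_force']);print(Ro.from_quat(s['tool_rot']).as_matrix().round(3), X,Y)"
```

```text
[ 1.06  0.38 -0.64  1.75  0.25  1.15  0.35] [ 0.4482315  -0.31366158  0.11237169] [-0.12883262  0.50318112  1.05142199]
[[-0.009  0.999 -0.048]
 [ 1.     0.01   0.023]
 [ 0.024 -0.047 -0.999]] [ 0.98228725 -0.18738131] [0.18738131 0.98228725]
```

{"name": "move_arm", "arguments": {"commands": [[1, -10, -6, 0, -1.4, -0.7, 5.7], [1, -19, -12, 0, -2.75, -1.3, 11.4], [1, -19, -12, 15, -2.75, -1.3, 11.4], [1, -19, -12, 40, -2.75, -1.3, 11.4], [1, -19, -12, 60, -2.75, -1.3, 11.4]]}}

```text
clock: 12.17
tcp_pos: [0.4333, -0.3321, 0.0519]
tool_rot: [0.769, 0.639, -0.002, 0.001]
ft_force: [0.2, 0.1, 0.1]
opening: 0.997
finger_force: 0.0
```

```bash
python3 -c "
from h import *
look()
s=env.read_state();print(np.round(s['joints'],2),s['tcp_pos'],s['ft_force']);print(Ro.from_quat(s['tool_rot']).as_matrix().round(3), X,Y)
p,d=env.grab_frame('scene');cv2.imwrite('pics/s1.png',p)"
```

```text
top z 0.0618 box in bridge x,y -0.0019 -0.2069 size [0.175 0.104] heading rel -0.04
tcp br -0.0051 -0.3385 0.04797808474475417 12.2167
scene z 0.0615 box in bridge x,y 0.001 -0.2028 size [0.173 0.108] heading rel -0.12
tcp br -0.0047 -0.3384 0.049778262033181656 12.2667
[ 1.06  0.42 -0.58  1.85  0.28  0.97  0.17] [ 0.43165159 -0.33047197  0.04977826] [-0.20711813 -0.14498241  1.21671745]
[[ 0.182  0.983 -0.006]
 [ 0.983 -0.182 -0.   ]
 [-0.001 -0.006 -1.   ]] [ 0.98228725 -0.18738131] [0.18738131 0.98228725]
```

View pics/s1.png

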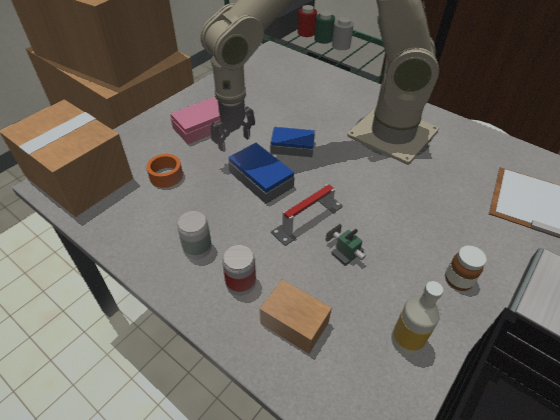

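The picture shows the box at (262,170) with its lid home. The gripper at (235,125) stands behind the rear end, clear of the small box at (292,140). I'm lowering and approaching.

{"name": "move_arm", "arguments": {"commands": [[1, 0, 4, 8, 0, 0, 0], [1, 4, 4, 15, 0, 0, 0], [1, 10, 4, 15, 0, 0, 0], [1, 16, 4, 15, 0, 0, 0], [1, 22, 4, 15, 0, 0, 0]]}}

```text
clock: 12.73
tcp_pos: [0.4424, -0.3094, 0.0375]
tool_rot: [0.768, 0.641, -0.001, 0.0]
ft_force: [-0.9, 0.2, 0.4]
opening: 0.998
finger_force: 0.0
```

{"name": "move_arm", "arguments": {"commands": [[1, 3, 0, 0, 0, 0, 0], [1, 6, 0, 0, 0, 0, 0], [1, 9, 0, 0, 0, 0, 0], [1, 12, 0, 0, 0, 0, 0], [1, 15, 0, 0, 0, 0, 0]]}}

```text
clock: 13.15
tcp_pos: [0.4446, -0.2962, 0.0374]
tool_rot: [0.768, 0.641, -0.002, 0.001]
ft_force: [-0.4, -3.3, 1.8]
opening: 1.0
finger_force: 1.6
```

{"name": "move_arm", "arguments": {"commands": [[1, 3, 0, 0, 0, 0, 0], [1, 6, 0, 0, 0, 0, 0], [1, 9, 0, 0, 0, 0, 0], [1, 12, 0, 0, 0, 0, 0], [1, 15, 0, 0, 0, 0, 0]]}}

```text
clock: 13.57
tcp_pos: [0.4475, -0.2808, 0.0372]
tool_rot: [0.768, 0.641, -0.002, 0.001]
ft_force: [-1.3, -4.8, 3.3]
opening: 1.005
finger_force: 2.2
```

```bash
python3 -c "
from h import *
look()"
```

```text
top z 0.0618 box in bridge x,y -0.0027 -0.1864 size [0.175 0.105] heading rel -0.47
tcp br 0.0015 -0.2858 0.037162612757534894 13.6167
scene z 0.0615 box in bridge x,y -0.0007 -0.1831 size [0.177 0.109] heading rel -0.39
tcp br 0.0014 -0.2859 0.03708351324746438 13.6667
```

{"name": "move_arm", "arguments": {"commands": [[1, 4, 0, 0, 0, 0, 0], [1, 8, 0, 0, 0, 0, 0], [1, 12, 0, 0, 0, 0, 0], [1, 16, 0, 0, 0, 0, 0], [1, 20, 0, 0, 0, 0, 0]]}}

```text
clock: 14.08
tcp_pos: [0.451, -0.2606, 0.037]
tool_rot: [0.768, 0.641, -0.002, 0.0]
ft_force: [-0.4, -3.8, 2.5]
opening: 0.996
finger_force: 2.0
```

{"name": "move_arm", "arguments": {"commands": [[1, 4, 0, 0, 0, 0, 0], [1, 8, 0, 0, 0, 0, 0], [1, 12, 0, 0, 0, 0, 0], [1, 16, 0, 0, 0, 0, 0], [1, 20, 0, 0, 0, 0, 0]]}}

```text
clock: 14.5
tcp_pos: [0.4545, -0.2411, 0.037]
tool_rot: [0.768, 0.641, -0.002, 0.0]
ft_force: [0.1, -3.9, 3.9]
opening: 1.002
finger_force: 2.1
```

{"name": "move_arm", "arguments": {"commands": [[1, 4, 0, 0, 0, 0, 0], [1, 8, 0, 0, 0, 0, 0], [1, 12, 0, 0, 0, 0, 0], [1, 16, 0, 0, 0, 0, 0], [1, 20, 0, 0, 0, 0, 0]]}}

```text
clock: 14.92
tcp_pos: [0.4581, -0.2214, 0.0369]
tool_rot: [0.768, 0.641, -0.002, 0.0]
ft_force: [-1.2, -3.7, 3.5]
opening: 1.001
finger_force: 2.2
```

```bash
python3 -c "
from h import *
look()"
```

```text
top z 0.0618 box in bridge x,y -0.0938 -0.1361 size [0.181 0.303] heading rel -97.12
tcp br 0.0008 -0.2252 0.0368496357989065 14.9667
scene z 0.0615 box in bridge x,y -0.0002 -0.1224 size [0.176 0.108] heading rel -0.94
tcp br 0.0007 -0.2253 0.036757925346012396 15.0167
```

{"name": "move_arm", "arguments": {"commands": [[1, 3, 0, 0, 0, 0, 0], [1, 6, 0, 0, 0, 0, 0], [1, 9, 0, 0, 0, 0, 0], [1, 12, 0, 0, 0, 0, 0], [1, 15, 0, 0, 0, 0, 0]]}}

```text
clock: 15.43
tcp_pos: [0.4606, -0.2066, 0.0367]
tool_rot: [0.768, 0.641, -0.002, 0.0]
ft_force: [0.0, -3.6, -0.8]
opening: 0.998
finger_force: 1.3
```

{"name": "move_arm", "arguments": {"commands": [[1, 3, 0, 0, 0, 0, 0], [1, 6, 0, 0, 0, 0, 0], [1, 9, 0, 0, 0, 0, 0], [1, 12, 0, 0, 0, 0, 0], [1, 15, 0, 0, 0, 0, 0]]}}

```text
clock: 15.85
tcp_pos: [0.4633, -0.1918, 0.0367]
tool_rot: [0.768, 0.641, -0.002, 0.0]
ft_force: [-0.2, -2.9, -1.1]
opening: 0.999
finger_force: 1.0
```

```bash
python3 -c "
from h import *
p,d=env.grab_frame('scene');boxpose(p,d,'scene');cv2.imwrite('pics/s2.png',cv2.resize(p[130:270,205:385],(720,560),interpolation=3))"
```

```text
scene z 0.0615 box in bridge x,y 0.0003 -0.1009 size [0.162 0.108] heading rel -2.0
tcp br 0.0005 -0.1955 0.03672223872246765 15.9
```

View pics/s2.png

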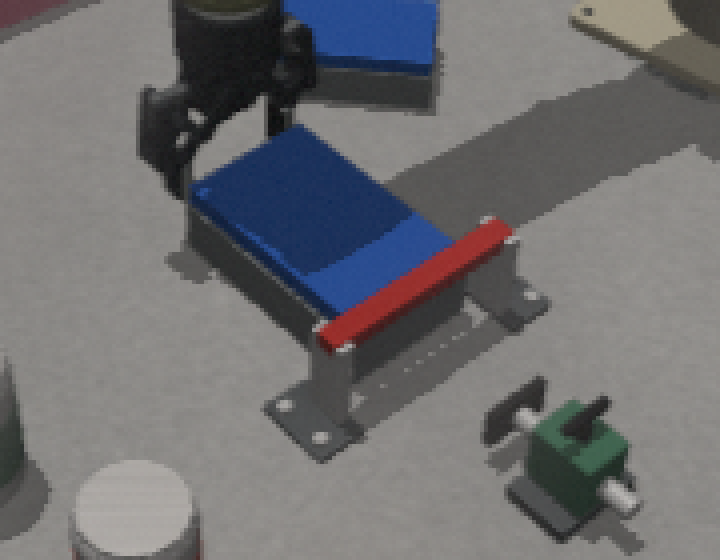

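The box front is passing under the bar at (400,290) without catching, and it sits between the posts. The pad is ahead at (515,410). I'm continuing.

{"name": "move_arm", "arguments": {"commands": [[1, 3, 0, 0, 0, 0, 0], [1, 6, 0, 0, 0, 0, 0], [1, 9, 0, 0, 0, 0, 0], [1, 12, 0, 0, 0, 0, 0], [1, 15, 0, 0, 0, 0, 0]]}}

```text
clock: 16.32
tcp_pos: [0.4661, -0.1772, 0.0368]
tool_rot: [0.768, 0.641, -0.002, 0.0]
ft_force: [-0.9, -1.8, -0.6]
opening: 0.998
finger_force: 1.1
```

{"name": "move_arm", "arguments": {"commands": [[1, 3, 0, 0, 0, 0, 0], [1, 6, 0, 0, 0, 0, 0], [1, 9, 0, 0, 0, 0, 0], [1, 12, 0, 0, 0, 0, 0], [1, 15, 0, 0, 0, 0, 0]]}}

```text
clock: 16.73
tcp_pos: [0.4688, -0.1625, 0.0367]
tool_rot: [0.768, 0.641, -0.002, 0.0]
ft_force: [-0.1, -2.5, 0.3]
opening: 0.998
finger_force: 1.2
```

{"name": "move_arm", "arguments": {"commands": [[1, 2, 0, 0, 0, 0, 0], [1, 4, 0, 0, 0, 0, 0], [1, 6, 0, 0, 0, 0, 0], [1, 8, 0, 0, 0, 0, 0], [1, 10, 0, 0, 0, 0, 0]]}}

```text
clock: 17.15
tcp_pos: [0.4706, -0.1528, 0.0367]
tool_rot: [0.768, 0.641, -0.002, 0.0]
ft_force: [-0.1, -2.4, 0.9]
opening: 0.997
finger_force: 1.3
```

{"name": "move_arm", "arguments": {"commands": [[1, 2, 0, 0, 0, 0, 0], [1, 4, 0, 0, 0, 0, 0], [1, 6, 0, 0, 0, 0, 0], [1, 8, 0, 0, 0, 0, 0], [1, 10, 0, 0, 0, 0, 0]]}}

```text
clock: 17.57
tcp_pos: [0.4724, -0.1429, 0.0367]
tool_rot: [0.768, 0.641, -0.002, 0.0]
ft_force: [-0.2, -2.3, 1.2]
opening: 1.0
finger_force: 1.5
```

```bash
python3 -c "
from h import *
p,d=env.grab_frame('top');cv2.imwrite('pics/t3.png',cv2.resize(p[160:280,190:350],(800,600),interpolation=3))
s=env.read_state();w=s['tcp_pos'][:2]-BR;print(w@X,w@Y)"
```

```text
0.00011962743542878672 -0.14597648140156558
```

View pics/t3.png

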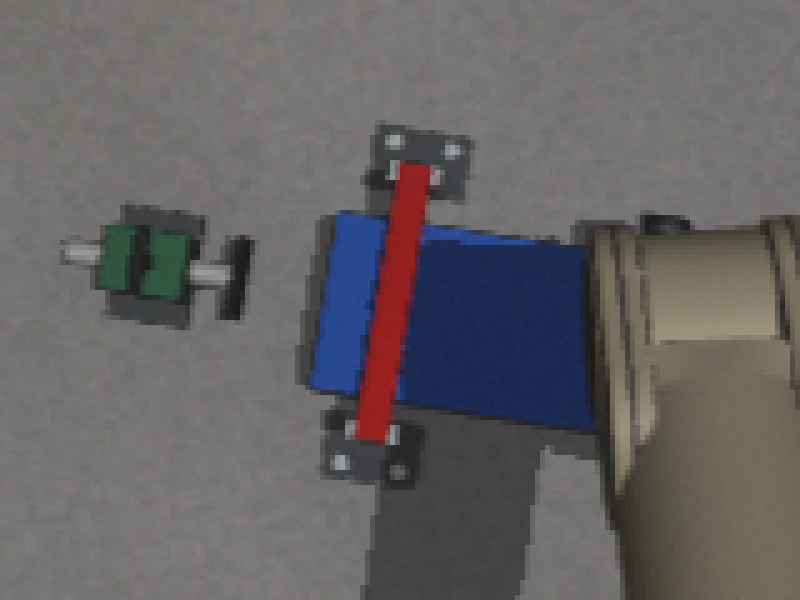

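The box is under the bar and centred. Its front is at about x=320 and the pad face at x=250, a gap of roughly 40 mm. I'm continuing gently.

{"name": "move_arm", "arguments": {"commands": [[1, 2, 0, 0, 0, 0, 0], [1, 4, 0, 0, 0, 0, 0], [1, 6, 0, 0, 0, 0, 0], [1, 8, 0, 0, 0, 0, 0], [1, 10, 0, 0, 0, 0, 0]]}}

```text
clock: 18.03
tcp_pos: [0.4742, -0.1331, 0.0367]
tool_rot: [0.768, 0.641, -0.002, 0.0]
ft_force: [-0.9, -3.5, 1.6]
opening: 0.999
finger_force: 1.7
```

{"name": "move_arm", "arguments": {"commands": [[1, 2, 0, 0, 0, 0, 0], [1, 4, 0, 0, 0, 0, 0], [1, 6, 0, 0, 0, 0, 0], [1, 8, 0, 0, 0, 0, 0], [1, 10, 0, 0, 0, 0, 0]]}}

```text
clock: 18.45
tcp_pos: [0.4759, -0.1233, 0.0366]
tool_rot: [0.768, 0.641, -0.002, 0.0]
ft_force: [-0.0, -3.3, 2.6]
opening: 1.006
finger_force: 1.9
```

{"name": "move_arm", "arguments": {"commands": [[1, 2, 0, 0, 0, 0, 0], [1, 4, 0, 0, 0, 0, 0], [1, 6, 0, 0, 0, 0, 0], [1, 7, 0, 0, 0, 0, 0], [1, 8, 0, 0, 0, 0, 0]]}}

```text
clock: 18.87
tcp_pos: [0.4774, -0.1154, 0.0366]
tool_rot: [0.768, 0.641, -0.002, 0.0]
ft_force: [-0.3, -3.9, 3.5]
opening: 1.0
finger_force: 2.1
```

{"name": "move_arm", "arguments": {"commands": [[1, 1, 0, 0, 0, 0, 0], [1, 2, 0, 0, 0, 0, 0], [1, 3, 0, 0, 0, 0, 0], [1, 4, 0, 0, 0, 0, 0], [1, 5, 0, 0, 0, 0, 0]]}}

```text
clock: 19.28
tcp_pos: [0.4783, -0.1106, 0.0366]
tool_rot: [0.768, 0.641, -0.002, 0.0]
ft_force: [-1.3, -4.0, 2.9]
opening: 0.999
finger_force: 2.2
```

{"name": "move_arm", "arguments": {"commands": [[1, 0.7, 0, 0, 0, 0, 0], [1, 1.4, 0, 0, 0, 0, 0], [1, 2.1, 0, 0, 0, 0, 0], [1, 2.8, 0, 0, 0, 0, 0], [1, 3.5, 0, 0, 0, 0, 0]]}}

```text
clock: 19.7
tcp_pos: [0.4788, -0.1071, 0.0366]
tool_rot: [0.768, 0.641, -0.002, 0.0]
ft_force: [-0.6, -4.2, 4.3]
opening: 0.996
finger_force: 2.3
```

{"name": "move_arm", "arguments": {"commands": [[1, 0.6, 0, 0, 0, 0, 0], [1, 1.2, 0, 0, 0, 0, 0], [1, 1.8, 0, 0, 0, 0, 0], [1, 2.4, 0, 0, 0, 0, 0], [1, 3, 0, 0, 0, 0, 0]]}}

```text
clock: 20.12
tcp_pos: [0.4794, -0.1041, 0.0365]
tool_rot: [0.768, 0.641, -0.002, 0.0]
ft_force: [-1.7, -4.4, 3.8]
opening: 0.998
finger_force: 2.3
```

{"name": "move_arm", "arguments": {"commands": [[1, 0.5, 0, 0, 0, 0, 0], [1, 1, 0, 0, 0, 0, 0], [1, 1.5, 0, 0, 0, 0, 0], [1, 2, 0, 0, 0, 0, 0], [1, 2.5, 0, 0, 0, 0, 0]]}}

```text
clock: 20.53
tcp_pos: [0.4798, -0.1017, 0.0365]
tool_rot: [0.768, 0.641, -0.002, 0.0]
ft_force: [-0.2, -4.4, 3.5]
opening: 0.999
finger_force: 2.2
```

{"name": "move_arm", "arguments": {"commands": [[1, 0.5, 0, 0, 0, 0, 0], [1, 1, 0, 0, 0, 0, 0], [1, 1.5, 0, 0, 0, 0, 0], [1, 2, 0, 0, 0, 0, 0], [1, 2.5, 0, 0, 0, 0, 0]]}}

```text
clock: 20.95
tcp_pos: [0.4802, -0.0992, 0.0365]
tool_rot: [0.768, 0.641, -0.002, 0.0]
ft_force: [-0.8, -4.2, 3.1]
opening: 1.004
finger_force: 2.2
```

```bash
python3 -c "
from h import *
p,d=env.grab_frame('top');cv2.imwrite('pics/t4.png',cv2.resize(p[160:280,190:350],(800,600),interpolation=3))
s=env.read_state();w=s['tcp_pos'][:2]-BR;print(w@X,w@Y,s['ft_force'])"
```

```text
-0.0003438904261186029 -0.10196954819549903 [-0.25656421 -4.39510587  3.00765459]
```

View pics/t4.png

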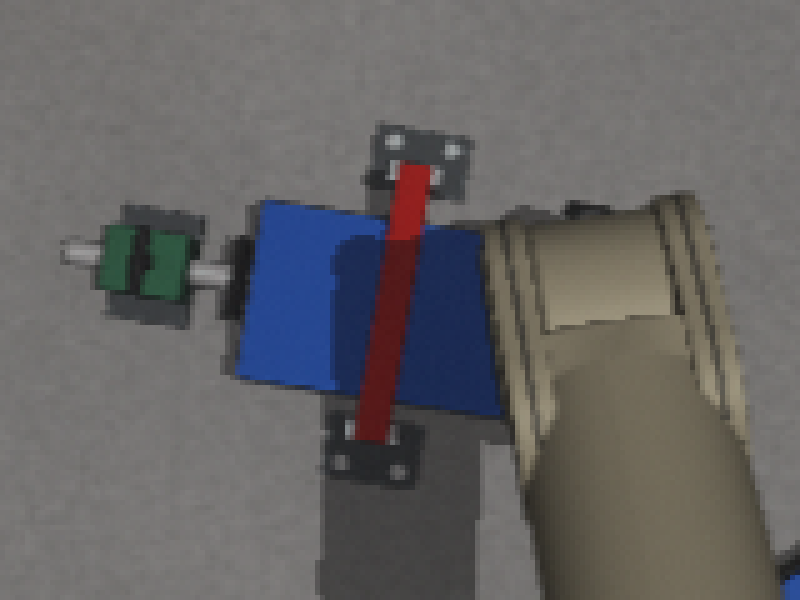

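The front is almost at the pad, at about x=250. I'm continuing in small steps.

{"name": "move_arm", "arguments": {"commands": [[1, 0.4, 0, 0, 0, 0, 0], [1, 0.8, 0, 0, 0, 0, 0], [1, 1.2, 0, 0, 0, 0, 0], [1, 1.6, 0, 0, 0, 0, 0], [1, 2, 0, 0, 0, 0, 0]]}}

```text
clock: 21.42
tcp_pos: [0.4806, -0.0973, 0.0365]
tool_rot: [0.768, 0.641, -0.002, 0.0]
ft_force: [-0.9, -4.0, 2.9]
opening: 1.0
finger_force: 2.1
```

{"name": "move_arm", "arguments": {"commands": [[1, 0.4, 0, 0, 0, 0, 0], [1, 0.8, 0, 0, 0, 0, 0], [1, 1.2, 0, 0, 0, 0, 0], [1, 1.6, 0, 0, 0, 0, 0], [1, 2, 0, 0, 0, 0, 0]]}}

```text
clock: 21.83
tcp_pos: [0.4809, -0.0954, 0.0365]
tool_rot: [0.768, 0.641, -0.002, 0.0]
ft_force: [-0.9, -5.4, 4.2]
opening: 0.998
finger_force: 3.1
```

Force is rising, so this is first contact. I'm using finer steps.

{"name": "move_arm", "arguments": {"commands": [[1, 0.2, 0, 0, 0, 0, 0], [1, 0.4, 0, 0, 0, 0, 0], [1, 0.6, 0, 0, 0, 0, 0], [1, 0.8, 0, 0, 0, 0, 0], [1, 1, 0, 0, 0, 0, 0]]}}

```text
clock: 22.25
tcp_pos: [0.4809, -0.0953, 0.0365]
tool_rot: [0.768, 0.641, -0.002, 0.001]
ft_force: [-1.4, -8.3, 3.5]
opening: 1.003
finger_force: 4.1
```

{"name": "move_arm", "arguments": {"commands": [[1, 0.3, 0, 0, 0, 0, 0], [1, 0.6, 0, 0, 0, 0, 0], [1, 0.9, 0, 0, 0, 0, 0], [1, 1.2, 0, 0, 0, 0, 0], [1, 1.2, 0, 0, 0, 0, 0]]}}

```text
clock: 22.67
tcp_pos: [0.481, -0.0951, 0.0365]
tool_rot: [0.768, 0.64, -0.003, 0.001]
ft_force: [-1.9, -11.6, 5.6]
opening: 1.0
finger_force: 5.8
```

The push is firm at about 11.6 N, roughly 7 N above sliding friction. I'm backing off straight, rising and checking.

{"name": "move_arm", "arguments": {"commands": [[1, -4, 0, 0, 0, 0, 0], [1, -12, 0, 0, 0, 0, 0], [1, -25, 0, 0, 0, 0, 0], [1, -45, 0, 0, 0, 0, 0], [1, -70, 0, -20, 0, 0, 0]]}}

```text
clock: 23.08
tcp_pos: [0.4669, -0.1604, 0.054]
tool_rot: [0.767, 0.642, -0.002, -0.003]
ft_force: [-0.2, -0.1, -0.8]
opening: 1.0
finger_force: 0.0
```

{"name": "move_arm", "arguments": {"commands": [[1, -30, 0, -30, 0, 0, 0], [1, -60, 0, -60, 0, 0, 0], [1, -90, 0, -80, 0, 0, 0], [1, -120, 0, -80, 0, 0, 0], [1, -120, 0, -80, 0, 0, 0]]}}

```text
clock: 23.5
tcp_pos: [0.446, -0.2864, 0.138]
tool_rot: [0.77, 0.638, -0.002, 0.002]
ft_force: [-1.5, -0.2, 0.0]
opening: 0.996
finger_force: 0.0
```

```bash
python3 -c "
from h import *
look()
a,_=env.grab_frame('top');b,_=env.grab_frame('scene')
cv2.imwrite('pics/e.png',np.vstack([cv2.resize(a[170:260,190:390],(660,297),interpolation=3),cv2.resize(b[150:270,225:492],(660,297),interpolation=3)]))"
```

```text
top z 0.0618 box in bridge x,y -0.0525 -0.1004 size [0.425 0.166] heading rel 25.4
tcp br 0.001 -0.2888 0.13702360659323526 23.55
scene z 0.0616 box in bridge x,y -0.0012 0.0028 size [0.175 0.109] heading rel 0.18
tcp br 0.0011 -0.2863 0.1365661210967535 23.6
```

View pics/e.png

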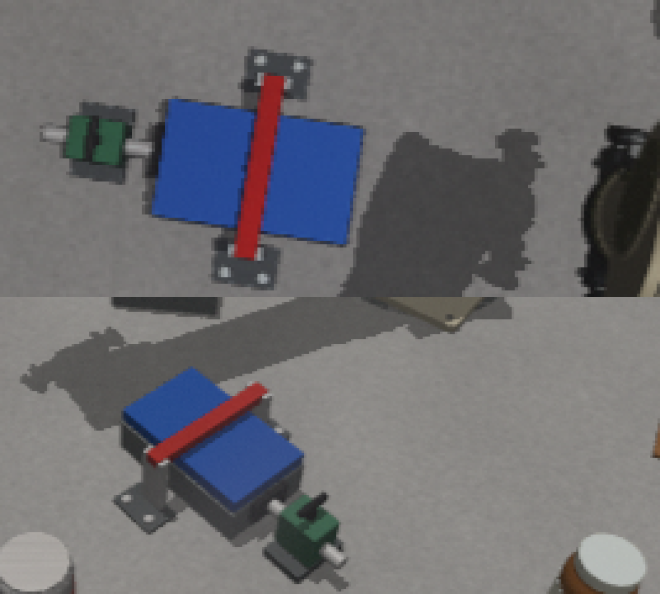

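The box sits under the bar with its front against the pad at (157,150) in the upper view. The lid is home, the box is aligned, and the robot is clear. I'm handing in.

```bash
python3 -c "
from workcell import env
print(env.job_done())"
```

```text
the job is handed in; nothing more can be done
None
```

I pressed the lid home, pushed the box under the bridge bar until its front butted against the stop's pad at about 12 N at the wrist (30 N limit), backed the arm clear, and handed the job in; the hand-in gave no verdict.

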